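Slide a bottle tray from a lab jack across the gap onto a shaker platform

TASK

Load the steel tray with the two bottles onto the shaker: take it by its handle and slide it off the lab jack, over the gap and in between the platform's guides; it is nose-heavy, so keep its tail gently held down, and neither lift it nor let it sag into the gap. Feel for the rubber stops at the far end, press the tray firmly against them for a moment without shoving the bar that carries them, and let it lie flat; then swing the gate fully shut behind its tail. Leave everything else on the bench where it is.

Things in the scene. Friction and masses are not known exactly. Their poses are not given: they have to be found in the camera images.
- platform (a point): On top of the shaker's aluminium platform (250 mm in x, 305 in y, 125 above the bench, on a fixed white housing), midway between its guides, 140 mm from its entry edge. +y is the loading direction, z up. A 17 mm lip slopes down 6 mm from the entry edge (y = -140 mm). The guides, 14 mm high, have inner faces at x = +-94 mm (4 mm play a side) from y = -88 mm, flared out 10 mm towards -118 mm.
- jack_top (a point): Centre of the top plate (220 x 220 mm, steel) of a fixed scissor lab jack on the -y side of the shaker, its axes within 0.05 rad of the platform's. Its top is 2 to 4.5 mm higher than the platform's; between the two edges is an open gap of about 113 to 137 mm.
- tray_handle (a point): Centre of the tray's handle: a round steel bar 12 mm thick, 90 mm long along the tray's x axis, on a post at each end; 50 mm above the tray's underside, 90 mm behind its middle (towards the tail, -y), 30 mm inside its tail end. Free for fingers on both sides.
- tray_mid (a point): Middle of the tray (in plan), 11 mm above its underside. +y points to its nose, z up.
- tray_nose (a point): Middle of the front face of the tray's nose (+y end), 11 mm above its underside, 120 mm ahead of the middle.
- tray: The whole loose tray; origin mid-underside, +y to the nose. Steel, 180 mm (x) by 240 mm (y), walls 22 mm high; 0.65 to 0.95 kg with two amber bottles (111 mm tall, 62 wide) fixed in clamps 72 mm ahead of the middle, at x = +-43 mm. It balances 40 mm ahead of the middle: unless held down at the handle (3 to 6 N) it tips before the nose gets across. Sliding friction 0.5 to 0.75.
- bar: Beam 240 mm long in x, 24 mm high, across the far (+y) end of the platform, face at y = 145 mm; origin on that face, at platform level, mid-beam; axes as the platform's. Two rubber-tipped stop screws (x = +-50 mm, 13 mm up) stick out of it to -y, both 4 to 30 mm, set anew each time and not measured: the tray is to bear on them. The thumb-nutted beam slips along +y if pushed with over about 12 N.
- gate (a joint): Gate angle (rad): a flat arm 92 mm long, 8 to 20 mm above the platform, pivoted upright at the entry corner. 0 = fully shut, lying along -x across the entry; grows as it swings open to -y and on to +x (counter-clockwise from above), stop at 2.6; starts 1.75 to 2.3. Friction 0.07 N m (2 N at the knob); stays put. Shut, it clears the tail of a tray on the stops by 2 to 28 mm, else hits it.
- gate_knob (a point): Middle of the gate's upright black knob: round, 16 mm across and 30 mm high (from 32 to 62 mm above the platform), 42 mm from the pivot axis along the arm.
- gate_pivot (a point): A point on the gate's vertical pivot axis at the height of the knob's middle; at x = 112 mm, y = -131 mm of the platform.
- jack: The scissor lab jack as a whole; origin at the middle of its foot, axes as jack_top.
- beaker: Bystander: small glass beaker, 48 mm across, 70 mm tall, standing on the bench in or near the gap, lower than the platform. Origin at the middle of its foot.
- wash_bottle: Bystander: white plastic bottle, 60 mm across, 160 mm tall. Origin at the middle of its foot.
- petri_stack: Bystander: stack of three petri dishes, 90 mm across, 46 mm high. Origin at the middle of its foot.
- jar: Bystander: amber jar, 70 mm across, 85 mm tall. Origin at the middle of its foot.
- tip_box: Bystander: pipette tip box 87 x 122 x 58 mm. Origin at the middle of its foot.
- spatula: Bystander: spatula 190 mm long lying on the bench. Origin at its middle.
- evap_dish: Bystander: white porcelain dish, 90 mm across, 35 mm high. Origin at the middle of its foot.
- notebook: Bystander: notebook 90 x 130 x 14 mm. Origin at the middle of its foot.

How it is judged (in metres and radians):
On the way, in this order (a step that is already met when the one before it is completed fails the run):
1. the tray bridges the gap: its nose lies on the platform, level, between the guides (y of tray_nose in the frame of platform above -0.085 m and angle between tray_mid's own z axis and vertical below 0.06 rad and z of tray_nose in the frame of platform between 0.006 and 0.025 m), for 0.05 s.
2. the tray bears on the bar's stops with more than 4 N (contact force between tray and bar above 4 N), for 0.2 s.
3. the gate is shut behind the tray (value of joint gate below 0.08 rad and y of tray_nose in the frame of bar above -0.034 m), for 0.1 s.
At the end, for the whole second after the job is handed in: The tray lies flat and at rest on the platform (tilt under 0.03 rad), between its guides, its nose within 34 mm of the bar's face, and the gate is shut behind it (under 0.08 rad) (all of step 3 and angle between tray_mid's own z axis and vertical below 0.03 rad and z of tray_mid in the frame of platform between 0.006 and 0.015 m and linear speed of tray below 0.01 m/s); the robot touches nothing.
It fails at once if the tray sags into the gap or tips (more than 0.09 rad) (angle between tray_mid's own z axis and vertical above 0.09 rad).
It fails at once if the tray is lifted (more than about 20 mm above the jack) (z of tray_mid in the frame of platform above 0.035 m).
It fails at once if the bar is shoved more than 2 mm from its setting (distance of bar from where it was at the start of the episode above 0.002 m).
It fails at once if the tray is pressed onto the jack with more than 40 N (contact force between tray and jack above 40 N).
It fails at once if a bystander is moved more than 30 mm (distance of any of beaker, wash_bottle, petri_stack, jar, tip_box, spatula, evap_dish, notebook from where it was at the start of the episode above 0.03 m).
It also fails if it takes over 72 s, if anything falls off the work surface, if the arm or the gripper's body presses on something with over 40 N, if the wrist force passes 120 N, or if a joint passes its speed limit or range.

ROBOT

A 6-joint arm with a two-finger parallel gripper is mounted at the origin on the work surface. World frame = base frame: x ahead of the robot, y to its left, z up, the work surface at z = 0. Lengths are in mm, angles in rad, forces in N, time in s.
With the tool pointing down it reaches from about 300 to 775 mm from the base axis. Payload 14.6 kg.
Tool frame: the origin (TCP) lies at the very end of the fingers, on their centre line; the grasp point (between the pads) lies 19 mm behind it; z points along the fingers, y is the line along which they close (so a half turn about z gives the same grasp; the last joint's range is limited). The gripper opens to 94 mm and grips with 3 to 60 N. Pads are 16 mm wide; open, the fingers measure 119 mm over their backs; the gripper's body (75 mm by 177 mm) begins 78 mm behind the grasp point.
Start: joints at [-1.244, 0.3, 1.521, -0, 1.321, -0.067], TCP at [211.027, -507.894, 205.446] pointing down, gripper open.
Joint ranges: [-3.03, 3.03], [-0.79, 2.21], [0.23, 2.52], [-1.04, 4.18], [0, 3.07], [-2.55, 2.55]. Speed limits (rad/s): [2.22, 2.22, 2.57, 3.14, 3.14, 3.14].

INTERFACE

Orientations are given as [roll, pitch, yaw] about the fixed x, y, z axes, in that order (R = Rz(yaw) Ry(pitch) Rx(roll)).
In Python, from cell import manip gives the robot as it stands. The module is installed in compiled form; this text tells all that it offers.
- The arm moves only by the shell command python3 -m inch 'ROWS' [FORCE]. ROWS is JSON, a list of rows, each an object of numbers: "gripper": the opening, from 0 (shut) to 1 (fully open); "dx", "dy", "dz": the shift along the world's x, y, z in m; "wx", "wy", "wz": the turn, a rotation vector about the world's x, y, z in degrees. A call has exactly 5 rows; each row is the pose to reach, as a shift and turn from the pose commanded when the call began; what a row does not reach only later rows make up. A row lasts 1/12 s, in which the tool goes at most 41.7 mm and 7.16 degrees, less where a joint would pass 70% of its speed; a pose out of reach is approached as far as the arm can. A call with a gripper value outside its range is refused whole. The fingers move at their own pace and stop on an object; FORCE is the grip in N (left out, the last holds). Time passes only in rows, so rows that repeat a pose let the fingers close, or fill a call up. It gives the time, the measured TCP pose, the force, the opening and the grip force at its end, in the units of the state.
- manip.read_state(): the state, without advancing time (a new reading comes with each control period).
- manip.camera(name): name is "scene" or "top"; returns the picture (420x560x3 uint8, blue, green, red); there is no depth.
- manip.camera_info(name): a dict with "camera_matrix" (3x3 intrinsics, pixels), "R" (3x3) and "t" (3): a world point X has camera coordinates R X + t. Camera axes: x right, y down, z forward; pixel columns grow to the right and rows downward; lengths in mm; the calibration is good to about 2 mm. A picture is of the moment at which its call begins. camera_info takes no time and is no camera call.
- manip.sign_off(): hands the job in; it is judged then, once.
The state is a dict: "clock": time; "joints": joint angles; "qd": joint speeds; "effort": joint torques, N m; "eef_pos": TCP position; "eef_rot": TCP orientation; "wrist_force": force on the tool from outside, world axes, zero at the start; "moment": the same for the moment, N m; "finger_gap": finger opening in mm; "finger_force": force on a finger pad.
Only numpy, scipy, OpenCV 4.12 (cv2) and the standard library are available. Lean on these libraries where they do the work, as an engineer would, in place of code of your own. Each camera call takes 0.05 s, during which the arm holds its last target. There are 200 camera calls.

## Working session

There is one attempt and no reset: what is moved stays moved. The work goes in short steps, Python scripts to look and compute and a shell command to move; the robot and the scene stay as the last step left them, time stands still between calls to the robot, and variables do not carry over. Pictures are saved under pics/ and viewed, at most 10 in all, crops included, and the job is handed in when it is done.

```bash
mkdir -p pics; cat > h.py <<'E'
import numpy as np, cv2, json
from cell import manip
def cam(n):
    i=manip.camera_info(n); return [np.array(i[k],float) for k in("camera_matrix","R","t")]
def ray(n,u,v):
    K,R,t=cam(n); d=R.T@np.linalg.solve(K,[u,v,1]); return -R.T@t.ravel(), d/np.linalg.norm(d)
def onz(n,u,v,z):
    o,d=ray(n,u,v); return o+d*(z-o[2])/d[2]
def proj(n,X):
    K,R,t=cam(n); p=K@(R@np.array(X,float)+t.ravel()); return p[:2]/p[2]
def tri(a,b):
    (o1,d1),(o2,d2)=ray("scene",*a),ray("top",*b)
    s=np.linalg.lstsq(np.c_[d1,-d2],o2-o1,rcond=None)[0]
    p,q=o1+s[0]*d1,o2+s[1]*d2; return (p+q)/2,np.linalg.norm(p-q)
E
python3 - <<'E'
from h import *
for n in("scene","top"):
    im=manip.camera(n); cv2.imwrite(f"pics/{n}0.png",im)
    K,R,t=cam(n); print(n,K.round(1).tolist(),(-R.T@t.ravel()).round(0),R.round(2).tolist())
s=manip.read_state(); print({k:np.round(v,3).tolist() for k,v in s.items()})
E
```

```text
scene [[530.5, 0.0, 264.9], [0.0, 530.5, 212.1], [0.0, 0.0, 1.0]] [1633. -198. 1234.] [[0.17, 0.99, 0.02], [0.71, -0.11, -0.69], [-0.68, 0.13, -0.72]]
top [[402.9, 0.0, 281.1], [0.0, 402.9, 212.4], [0.0, 0.0, 1.0]] [ 484.  -18. 1281.] [[0.0, -1.0, -0.02], [-0.99, 0.0, -0.11], [0.11, 0.02, -0.99]]
{'clock': 0.1, 'joints': [-1.244, 0.3, 1.522, 0.0, 1.321, -0.067], 'qd': [-0.001, -0.001, -0.001, 0.002, -0.002, 0.002], 'effort': [0.001, -53.265, -35.329, 0.071, 0.023, -0.0], 'eef_pos': [210.974, -507.685, 204.964], 'eef_rot': [-3.141, -0.0, 0.394], 'wrist_force': [-0.63, 0.141, 0.321], 'moment': [0.025, 0.018, -0.006], 'finger_force': 0.0, 'finger_gap': 94.323}
```

View pics/scene0.png

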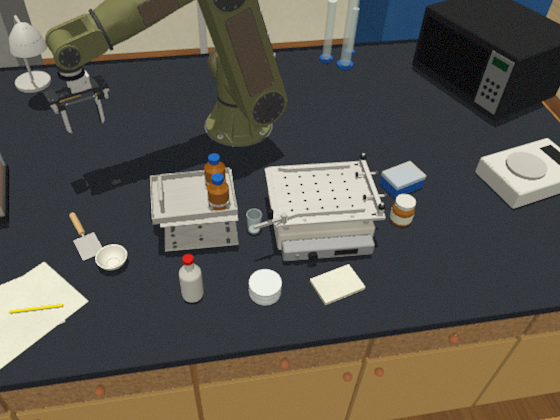

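View pics/top0.png

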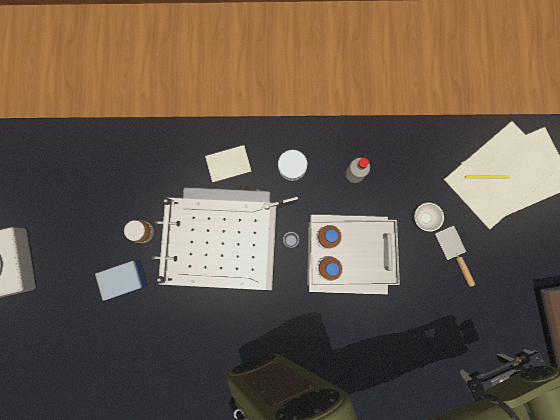

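The scene view has the tray on the jack at about (195,195) and the platform at (325,190). In the top view the tray spans (310–398, 220–286), its handle is at (388,251), the platform spans (160–274, 198–290), and the gate runs from (268,207) to (297,199). I'll enlarge both.

```bash
python3 - <<'E'
from h import *
t=cv2.imread("pics/top0.png")[180:305,150:410]; cv2.imwrite("pics/t1.png",cv2.resize(t,None,fx=3,fy=3,interpolation=cv2.INTER_CUBIC))
s=cv2.imread("pics/scene0.png")[145:265,140:395]; cv2.imwrite("pics/s1.png",cv2.resize(s,None,fx=3,fy=3,interpolation=cv2.INTER_CUBIC))
E
```

```text
(no output)
```

View pics/t1.png

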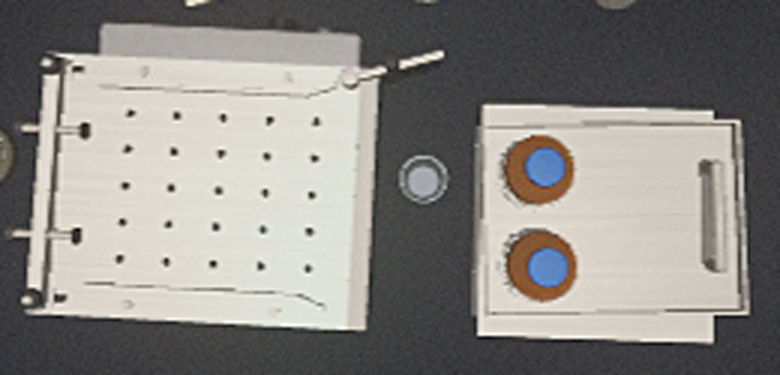

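View pics/s1.png

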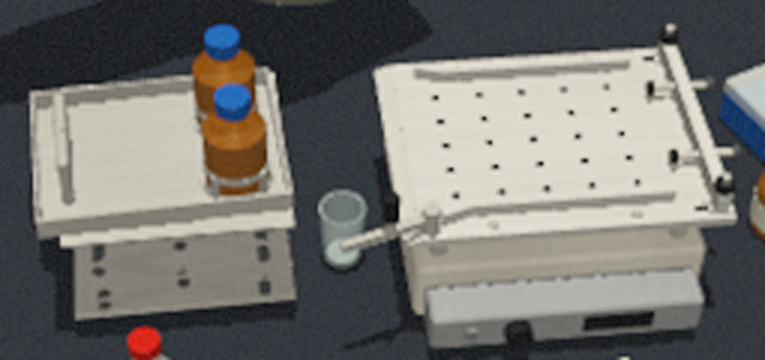

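The top crop shows 5×5 platform holes, the pivot post at (348,78), the gate arm to (442,55) with the dark knob at ~(392,66), and the handle from (710,160) to (712,270). The scene crop shows the same holes, the pivot at (432,218), the knob at ~(392,225), and the handle from (60,95) to (68,200).

```bash
python3 - <<'E'
from h import *
def holes(n,box):
    g=cv2.cvtColor(cv2.imread(f"pics/{n}0.png"),6).astype(np.float32)
    x0,y0,x1,y1=box; g=g[y0:y1,x0:x1]
    d=cv2.morphologyEx(g,cv2.MORPH_CLOSE,np.ones((7,7)))-g
    m=(d>35).astype(np.uint8); N,l,st,c=cv2.connectedComponentsWithStats(m)
    P=[]
    for i in range(1,N):
        if st[i,4]<=12:
            x,y,w,h=st[i,:4]; ys,xs=np.mgrid[max(y-1,0):y+h+1,max(x-1,0):x+w+1]
            ys=np.clip(ys,0,g.shape[0]-1);xs=np.clip(xs,0,g.shape[1]-1)
            ww=d[ys,xs]; P.append([x0+(xs*ww).sum()/ww.sum(),y0+(ys*ww).sum()/ww.sum(),st[i,4]])
    return np.array(P)
t=holes("top",(185,212,260,275)); s=holes("scene",(280,172,355,212))
print(len(t),len(s))
T=np.array([onz("top",u,v,125)for u,v,_ in t]); S=np.array([onz("scene",u,v,125)for u,v,_ in s])
X=[]
for i,p in enumerate(T):
    d=np.linalg.norm(S[:,:2]-p[:2],axis=1); j=d.argmin()
    if d[j]<12:
        q,e=tri(s[j,:2],t[i,:2]); X.append(q); print(p[:2].round(1),q.round(1),e.round(1))
X=np.array(X); print(len(X),X.mean(0))
def c(u,v,ox,oy): return ((u+.5)/3-.5+ox,(v+.5)/3-.5+oy)
ct=lambda u,v:c(u,v,150,180); cs=lambda u,v:c(u,v,140,145)
for nm,a,b in [("pivot top",(432,212),(348,78)),("knob",(392,228),(392,66)),("gatetip",(345,246),(441,55)),("handle+x",(68,200),(711,163)),("handle-x",(58,95),(712,268)),
  ("tray tail+x rim",(42,228),(740,122)),("tray tail-x rim",(33,92),(748,314)),("stopA",(674,157),(86,130)),("stopB",(652,89),(76,236)),("cap+x",(232,95),(545,167)),("cap-x",(222,36),(547,268)),("plat corner tail-x",(378,70),(366,328)),("jack tail",(62,242),(713,112))]:
    q,e=tri(cs(*a),ct(*b)); print(nm,q.round(1),e.round(1))
E
```

```text
27 29
[598.4 258.4] [598.6 259.2 123.8] 1.1
[596.1 213.5] [596.3 214.  124.2] 0.7
[593.8 168.8] [594.  169.2 124.1] 0.5
[591.4 123.8] [591.6 124.4 124. ] 0.9
[590.   78.9] [590.2  79.2 123.6] 0.5
[563.9 260.4] [564. 261. 124.] 0.7
[561.4 215.7] [561.5 216.  124. ] 0.2
[559.4 170.2] [559.5 170.7 124.3] 0.7
[556.7 126.1] [556.8 126.3 123.9] 0.0
[554.8  80.4] [554.9  80.8 124.6] 0.8
[528.5 261.8] [528.7 262.7 123.4] 1.1
[526.6 217.7] [526.6 218.1 124.1] 0.5
[524.1 172.1] [524.1 172.5 124.1] 0.6
[521.8 127.4] [521.9 127.7 123.9] 0.4
[519.6  82.8] [519.8  83.4 123.8] 0.9
[493.9 263.7] [494.  264.4 124.4] 1.2
[492.  219.5] [492.  219.9 124.5] 0.6
[489.6 174. ] [489.7 174.5 124.4] 0.7
[487. 129.] [487.  129.6 124. ] 0.9
[485.   84.6] [485.1  84.9 124.2] 0.5
[459.  265.6] [459.1 266.2 124.4] 0.8
[456.3 220.9] [456.4 221.2 124.3] 0.3
[454.3 176.1] [454.3 176.4 124.6] 0.5
[452.5 130.8] [452.6 131.5 125.4] 1.6
[450.2  85.8] [450.2  86.1 125.4] 0.7
25 [524.35133835 172.79702495 124.21911154]
pivot top [629.4  47.3 146.8] 0.4
knob [641.2   6.3 143.9] 1.6
gatetip [652.5 -40.1 138.8] 2.1
handle+x [ 549.8 -292.9  134.7] 5.2
handle-x [ 452.  -287.1  179.3] 8.1
tray tail+x rim [ 588.2 -318.5  140.8] 7.3
tray tail-x rim [ 410.3 -319.6  151.5] 3.3
stopA [581.4 299.5 135.4] 3.0
stopB [480.8 306.6 134.7] 3.5
cap+x [ 540.1 -127.9  238.5] 0.5
cap-x [ 454.1 -128.5  237.5] 0.7
plat corner tail-x [394.7  33.4 121.2] 6.2
jack tail [ 598.5 -299.2  128.8] 1.9
```

```bash
cat >> h.py <<'E'
th=-0.0494; ex=np.array([np.cos(th),np.sin(th),0]); ey=np.array([-np.sin(th),np.cos(th),0])
O=np.array([523.8,183.7,124.3])
def P(x,y,z=0): return O+x*ex+y*ey+np.array([0,0,z])
def toP(X): d=np.array(X)-O; return np.array([d@ex,d@ey,d[2]])
def caps(im):
    h=cv2.cvtColor(im,cv2.COLOR_BGR2HSV); m=cv2.inRange(h,(100,110,90),(125,255,255))
    N,l,st,c=cv2.connectedComponentsWithStats(m)
    return [(st[i,4],c[i]) for i in range(1,N) if st[i,4]>60]
E
python3 - <<'E'
from h import *
for n in("top","scene"): print(n,[(a,c.round(2).tolist()) for a,c in caps(cv2.imread(f"pics/{n}0.png"))])
def R(n,box,pts):
    im=cv2.imread(f"pics/{n}0.png"); x0,y0,x1,y1=box; k=5
    o=cv2.resize(im[y0:y1,x0:x1],None,fx=k,fy=k,interpolation=cv2.INTER_CUBIC)
    for p in pts:
        u,v=proj(n,p); cv2.circle(o,(int((u-x0+.5)*k),int((v-y0+.5)*k)),3,(0,0,255),-1)
    return o
ty=0.007; a=np.array([np.cos(ty),np.sin(ty),0]);b=np.array([-np.sin(ty),np.cos(ty),0]);M=np.array([497.6,-200.2,127.3])
tr=[M+x*a+y*b+[0,0,z] for x,y,z in [(-90,-120,22),(90,-120,22),(90,120,22),(-90,120,22),(-45,-90,50),(45,-90,50),(0,-90,50),(-43,72,111),(43,72,111)]]
pl=[P(*p) for p in [(-125,-140,0),(125,-140,0),(94,-88,14),(-94,-88,14),(94,100,14),(-94,100,14),(112,-131,47),(125,165,0),(-125,165,0),(0,145,24),(104,-118,14),(-104,-118,14)]]
A=R("top",(300,205,410,300),tr); B=R("top",(150,190,290,300),pl)
C=R("scene",(145,145,245,225),tr); D=R("scene",(260,150,395,245),pl)
def pad(L):
    w=max(i.shape[1] for i in L); return np.vstack([cv2.copyMakeBorder(i,0,0,0,w-i.shape[1],0) for i in L])
cv2.imwrite("pics/ovtray.png",cv2.resize(pad([A,C]),None,fx=.68,fy=.68)); cv2.imwrite("pics/ovpl.png",cv2.resize(pad([B,D]),None,fx=.58,fy=.58))
E
```

```text
top [(np.int32(127), [331.15, 235.32]), (np.int32(131), [331.92, 268.79])]
scene [(np.int32(1550), [404.22, 18.61]), (np.int32(325), [536.54, 4.95]), (np.int32(66), [325.39, 58.76]), (np.int32(91), [344.47, 65.09]), (np.int32(118), [213.5, 158.2]), (np.int32(118), [216.95, 178.53]), (np.int32(313), [400.0, 187.34])]
```

View pics/ovtray.png

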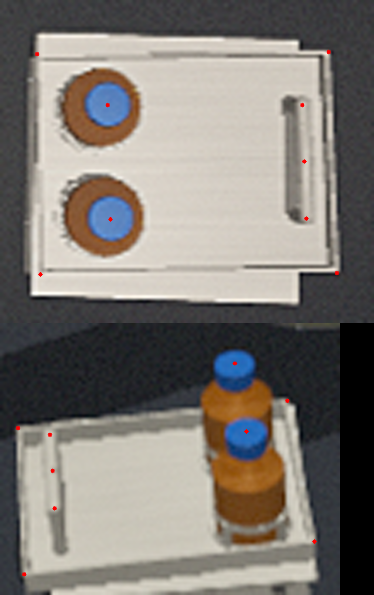

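View pics/ovpl.png

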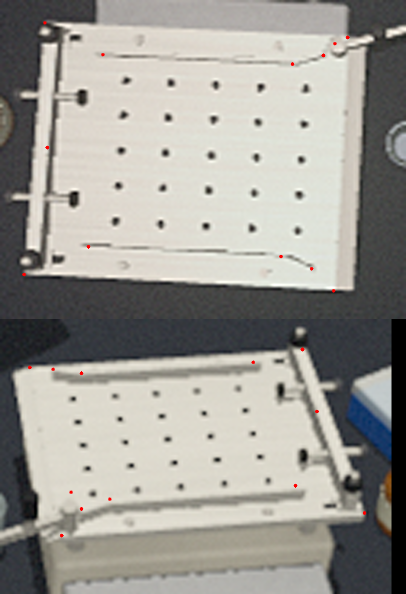

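The tray model (mid ≈ (497.6,-200.2), underside 127.3, yaw 0.007) sits on the corners, caps and handle in both views. The platform dots agree with the corners and guide bends to about 2 mm. Next I move over the handle.

```bash
r='';python3 -m inch '[{"dx":0.032,"dy":0.024,"dz":0.02,"wz":-5,"gripper":1},{"dx":0.064,"dy":0.048,"dz":0.035,"wz":-10,"gripper":1},{"dx":0.096,"dy":0.072,"dz":0.035,"wz":-15,"gripper":1},{"dx":0.128,"dy":0.096,"dz":0.035,"wz":-20,"gripper":1},{"dx":0.16,"dy":0.12,"dz":0.035,"wz":-22.2,"gripper":1}]' 60
python3 -m inch '[{"dx":0.03,"dy":0.024,"gripper":1},{"dx":0.06,"dy":0.048,"gripper":1},{"dx":0.09,"dy":0.072,"gripper":1},{"dx":0.12,"dy":0.092,"gripper":1},{"dx":0.127,"dy":0.098,"gripper":1}]'
```

```text
validation failed for argument at $[0]...
validation failed for argument at $[0]...
```

```bash
python3 -m inch '[{"gripper":1,"dx":0.032,"dy":0.024,"dz":0.02,"wx":0,"wy":0,"wz":-5},{"gripper":1,"dx":0.064,"dy":0.048,"dz":0.035,"wx":0,"wy":0,"wz":-10},{"gripper":1,"dx":0.096,"dy":0.072,"dz":0.035,"wx":0,"wy":0,"wz":-15},{"gripper":1,"dx":0.128,"dy":0.096,"dz":0.035,"wx":0,"wy":0,"wz":-20},{"gripper":1,"dx":0.16,"dy":0.12,"dz":0.035,"wx":0,"wy":0,"wz":-22.2}]' 60
```

```text
clock: 0.52
eef_pos: [372.3, -386.4, 240.6]
eef_rot: [3.142, -0.0, 0.001]
wrist_force: [-0.3, -1.7, -0.4]
finger_gap: 93.9
finger_force: 0.0
```

```bash
python3 -m inch '[{"gripper":1,"dx":0.03,"dy":0.023,"dz":0,"wx":0,"wy":0,"wz":0},{"gripper":1,"dx":0.06,"dy":0.046,"dz":0,"wx":0,"wy":0,"wz":0},{"gripper":1,"dx":0.09,"dy":0.069,"dz":0,"wx":0,"wy":0,"wz":0},{"gripper":1,"dx":0.12,"dy":0.092,"dz":0,"wx":0,"wy":0,"wz":0},{"gripper":1,"dx":0.127,"dy":0.097,"dz":0,"wx":0,"wy":0,"wz":0}]'
python3 -m inch '[{"gripper":1,"dx":0,"dy":0,"dz":-0.02,"wx":0,"wy":0,"wz":0},{"gripper":1,"dx":0,"dy":0,"dz":-0.04,"wx":0,"wy":0,"wz":0},{"gripper":1,"dx":0,"dy":0,"dz":-0.06,"wx":0,"wy":0,"wz":0},{"gripper":1,"dx":0,"dy":0,"dz":-0.076,"wx":0,"wy":0,"wz":0},{"gripper":1,"dx":0,"dy":0,"dz":-0.082,"wx":0,"wy":0,"wz":0}]'
```

```text
clock: 0.93
eef_pos: [501.0, -287.5, 239.9]
eef_rot: [-3.141, 0.0, 0.01]
wrist_force: [-0.5, -0.4, -0.9]
finger_gap: 94.1
finger_force: 0.0
clock: 1.35
eef_pos: [497.0, -290.5, 155.8]
eef_rot: [-3.139, 0.003, 0.006]
wrist_force: [-0.3, -0.8, -0.6]
finger_gap: 94.0
finger_force: 0.0
```

```bash
python3 - <<'E'
from h import *
s=manip.read_state(); print(s["eef_pos"],s["wrist_force"])
im=manip.camera("scene"); a=cv2.resize(im[110:240,120:250],None,fx=4,fy=4,interpolation=cv2.INTER_CUBIC)
cv2.imwrite("pics/g1.png",a)
E
```

```text
[ 496.98688863 -290.50823802  155.7536976 ] [-0.31086181 -0.82441212 -0.62899858]
```

View pics/g1.png

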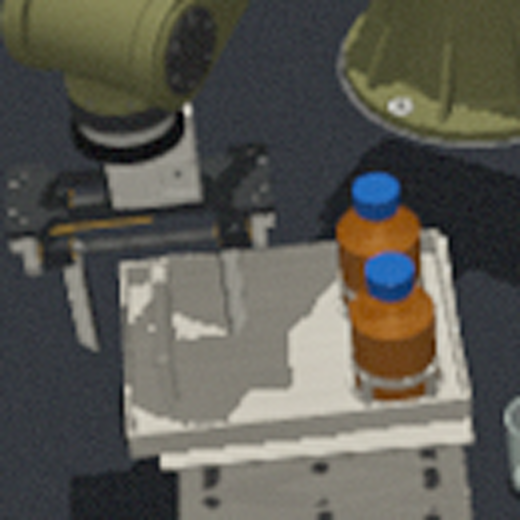

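The fingers, with tips at (90,345) and (235,330), straddle the handle at ~(165,330), so I close the gripper.

```bash
python3 -m inch '[{"gripper":0,"dx":0,"dy":0,"dz":0,"wx":0,"wy":0,"wz":0},{"gripper":0,"dx":0,"dy":0,"dz":0,"wx":0,"wy":0,"wz":0},{"gripper":0,"dx":0,"dy":0,"dz":0,"wx":0,"wy":0,"wz":0},{"gripper":0,"dx":0,"dy":0,"dz":0,"wx":0,"wy":0,"wz":0},{"gripper":0,"dx":0,"dy":0,"dz":0,"wx":0,"wy":0,"wz":0}]' 25
python3 -m inch '[{"gripper":0,"dx":0,"dy":0,"dz":0,"wx":0,"wy":0,"wz":0},{"gripper":0,"dx":0,"dy":0,"dz":0,"wx":0,"wy":0,"wz":0},{"gripper":0,"dx":0,"dy":0,"dz":0,"wx":0,"wy":0,"wz":0},{"gripper":0,"dx":0,"dy":0,"dz":0,"wx":0,"wy":0,"wz":0},{"gripper":0,"dx":0,"dy":0,"dz":0,"wx":0,"wy":0,"wz":0}]' 50
cat > look.py <<'E'
from h import *
def tray():
    t=[c for a,c in caps(manip.camera("top")) if 80<a<200 and c[1]<320]
    q=[c for a,c in caps(manip.camera("scene")) if 60<a<200 and c[1]>120 and c[1]<250]
    t.sort(key=lambda c:c[1])   # +x first
    T=[onz("top",*c,238) for c in t]; out=[]
    for c,X in zip(t,T):
        j=min(q,key=lambda s:np.linalg.norm(onz("scene",*s,238)[:2]-X[:2])); p,e=tri(j,c); out.append(p)
    a,b=out; d=a-b; yaw=np.arctan2(d[1],d[0]); m=(a+b)/2
    mid=m-72*np.array([-np.sin(yaw),np.cos(yaw),0]); mid[2]-=111
    pm=toP(mid); print("world",mid.round(1),"platform x,y,z",pm.round(1),"yaw rel",round(yaw-th,3),"sep",np.linalg.norm(d).round(1),"noseY",(pm[1]+120).round(1))
if __name__=="__main__":
    tray(); s=manip.read_state(); print("t",s["clock"],"F",np.round(s["wrist_force"],1),"M",np.round(s["moment"],2),"pos",np.round(s["eef_pos"],1),"gap",s["finger_gap"])
E
python3 look.py
```

```text
clock: 1.82
eef_pos: [498.2, -291.0, 159.1]
eef_rot: [3.141, -0.001, 0.006]
wrist_force: [0.4, -0.4, 0.0]
finger_gap: 64.3
finger_force: 0.0
clock: 2.23
eef_pos: [498.0, -290.9, 158.5]
eef_rot: [3.142, -0.0, 0.006]
wrist_force: [-0.4, -0.0, 0.0]
finger_gap: 30.6
finger_force: 0.0
world [ 498.2 -200.8  120.3] platform x,y,z [  -6.6 -385.3   -4. ] yaw rel 0.058 sep 86.4 noseY -265.3
t 2.3333 F [-0.5 -0.4 -0.2] M [ 0.04  0.01 -0.  ] pos [ 498.  -290.9  158.4] gap 22.70457105670493
```

```bash
python3 -m inch '[{"gripper":0,"dx":0,"dy":0,"dz":0,"wx":0,"wy":0,"wz":0},{"gripper":0,"dx":0,"dy":0,"dz":0,"wx":0,"wy":0,"wz":0},{"gripper":0,"dx":0,"dy":0,"dz":0,"wx":0,"wy":0,"wz":0},{"gripper":0,"dx":0,"dy":0,"dz":0,"wx":0,"wy":0,"wz":0},{"gripper":0,"dx":0,"dy":0,"dz":0,"wx":0,"wy":0,"wz":0}]' 50
python3 -m inch '[{"gripper":0,"dx":0,"dy":0,"dz":-0.0005,"wx":0,"wy":0,"wz":0},{"gripper":0,"dx":0,"dy":0,"dz":-0.001,"wx":0,"wy":0,"wz":0},{"gripper":0,"dx":0,"dy":0,"dz":-0.001,"wx":0,"wy":0,"wz":0},{"gripper":0,"dx":0,"dy":0,"dz":-0.001,"wx":0,"wy":0,"wz":0},{"gripper":0,"dx":0,"dy":0,"dz":-0.001,"wx":0,"wy":0,"wz":0}]'
```

```text
clock: 2.75
eef_pos: [498.0, -290.8, 158.4]
eef_rot: [-3.141, 0.0, 0.006]
wrist_force: [-0.2, 0.3, -0.2]
finger_gap: 10.6
finger_force: 50.0
clock: 3.17
eef_pos: [498.1, -290.9, 158.4]
eef_rot: [3.141, -0.001, 0.006]
wrist_force: [-3.8, 2.3, 9.1]
finger_gap: 10.8
finger_force: 50.0
```

```bash
python3 -m inch '[{"gripper":0,"dx":0.001,"dy":0.008,"dz":0.0002,"wx":0,"wy":0,"wz":-0.8},{"gripper":0,"dx":0.002,"dy":0.018,"dz":0.0003,"wx":0,"wy":0,"wz":-1.6},{"gripper":0,"dx":0.003,"dy":0.028,"dz":0.0003,"wx":0,"wy":0,"wz":-2.4},{"gripper":0,"dx":0.004,"dy":0.039,"dz":0.0003,"wx":0,"wy":0,"wz":-3.2},{"gripper":0,"dx":0.005,"dy":0.05,"dz":0.0003,"wx":0,"wy":0,"wz":-3.2}]'
python3 look.py
```

```text
clock: 3.58
eef_pos: [503.2, -241.6, 158.4]
eef_rot: [3.139, -0.001, -0.051]
wrist_force: [-0.6, -6.9, 3.0]
finger_gap: 11.0
finger_force: 50.0
world [ 507.9 -151.5  120.2] platform x,y,z [   0.7 -335.6   -4.1] yaw rel 0.009 sep 85.9 noseY -215.6
t 3.6833 F [-0.4  8.4  6.4] M [1.42 0.08 0.02] pos [ 503.4 -239.9  158.4] gap 10.709772830417185
```

```bash
python3 -m inch '[{"gripper":0,"dx":0.0004,"dy":0.008,"dz":-0.0001,"wx":0,"wy":0,"wz":0},{"gripper":0,"dx":0.0009,"dy":0.018,"dz":-0.0002,"wx":0,"wy":0,"wz":0},{"gripper":0,"dx":0.0014,"dy":0.028,"dz":-0.0002,"wx":0,"wy":0,"wz":0},{"gripper":0,"dx":0.0018,"dy":0.036,"dz":-0.0002,"wx":0,"wy":0,"wz":0},{"gripper":0,"dx":0.002,"dy":0.04,"dz":-0.0002,"wx":0,"wy":0,"wz":0}]'
python3 look.py
```

```text
clock: 4.1
eef_pos: [505.4, -201.6, 158.4]
eef_rot: [3.139, -0.002, -0.049]
wrist_force: [-0.4, -7.6, 5.2]
finger_gap: 11.0
finger_force: 50.0
world [ 510.5 -111.9  120.1] platform x,y,z [   1.3 -295.9   -4.2] yaw rel 0.003 sep 86.2 noseY -175.9
t 4.2 F [-0.4  0.8  7.6] M [ 0.23  0.07 -0.01] pos [ 505.5 -201.2  158.4] gap 10.448732529552034
```

```bash
python3 -m inch '[{"gripper":0,"dx":0.0003,"dy":0.007,"dz":-0.0001,"wx":0,"wy":0,"wz":0},{"gripper":0,"dx":0.0007,"dy":0.015,"dz":-0.0002,"wx":0,"wy":0,"wz":0},{"gripper":0,"dx":0.001,"dy":0.022,"dz":-0.0002,"wx":0,"wy":0,"wz":0},{"gripper":0,"dx":0.0013,"dy":0.028,"dz":-0.0002,"wx":0,"wy":0,"wz":0},{"gripper":0,"dx":0.0015,"dy":0.03,"dz":-0.0002,"wx":0,"wy":0,"wz":0}]'
python3 look.py
```

```text
clock: 4.62
eef_pos: [507.1, -172.0, 158.5]
eef_rot: [3.139, -0.002, -0.049]
wrist_force: [-1.7, -8.6, 7.4]
finger_gap: 10.4
finger_force: 50.0
world [512.5 -82.1 120.2] platform x,y,z [   1.9 -266.    -4.1] yaw rel 0.004 sep 86.0 noseY -146.0
t 4.7167 F [-0.3 -3.8  7.9] M [-0.61 -0.03 -0.03] pos [ 507.1 -171.8  158.4] gap 10.732553725286877
```

```bash
python3 -m inch '[{"gripper":0,"dx":0.0001,"dy":0.007,"dz":-0.0001,"wx":0,"wy":0,"wz":0},{"gripper":0,"dx":0.0003,"dy":0.015,"dz":-0.0002,"wx":0,"wy":0,"wz":-0.1},{"gripper":0,"dx":0.0004,"dy":0.022,"dz":-0.0002,"wx":0,"wy":0,"wz":-0.1},{"gripper":0,"dx":0.0005,"dy":0.028,"dz":-0.0002,"wx":0,"wy":0,"wz":-0.1},{"gripper":0,"dx":0.0005,"dy":0.03,"dz":-0.0002,"wx":0,"wy":0,"wz":-0.1}]'
python3 look.py
```

```text
clock: 5.13
eef_pos: [508.3, -142.7, 159.4]
eef_rot: [3.137, -0.005, -0.051]
wrist_force: [-0.9, -12.6, 16.7]
finger_gap: 10.7
finger_force: 50.0
world [513.8 -52.  118. ] platform x,y,z [   1.6 -235.9   -6.3] yaw rel -0.001 sep 86.4 noseY -115.9
t 5.2333 F [ 0.2 -8.9 14.7] M [-1.58  0.02 -0.05] pos [ 508.3 -142.6  159.3] gap 10.26434648326727
```

```bash
python3 -m inch '[{"gripper":0,"dx":0.0002,"dy":0.007,"dz":0,"wx":0,"wy":0,"wz":0},{"gripper":0,"dx":0.0004,"dy":0.015,"dz":0,"wx":0,"wy":0,"wz":0},{"gripper":0,"dx":0.0006,"dy":0.022,"dz":0,"wx":0,"wy":0,"wz":0},{"gripper":0,"dx":0.0008,"dy":0.029,"dz":0,"wx":0,"wy":0,"wz":0},{"gripper":0,"dx":0.0009,"dy":0.033,"dz":0,"wx":0,"wy":0,"wz":0}]'
python3 look.py
```

```text
clock: 5.65
eef_pos: [509.0, -109.3, 158.9]
eef_rot: [3.139, -0.004, -0.051]
wrist_force: [1.8, -10.6, 12.4]
finger_gap: 11.0
finger_force: 50.0
world [514.9 -18.6 117.9] platform x,y,z [   1.1 -202.5   -6.4] yaw rel -0.001 sep 86.2 noseY -82.5
t 5.75 F [-0.7 -2.3 13.2] M [-0.6   0.   -0.01] pos [ 509.  -108.8  158.8] gap 10.865387261372812
```

```bash
python3 -m inch '[{"gripper":0,"dx":0.0003,"dy":0.008,"dz":0.0003,"wx":0,"wy":0,"wz":0},{"gripper":0,"dx":0.0006,"dy":0.017,"dz":0.0005,"wx":0,"wy":0,"wz":0},{"gripper":0,"dx":0.001,"dy":0.026,"dz":0.0005,"wx":0,"wy":0,"wz":0},{"gripper":0,"dx":0.0013,"dy":0.034,"dz":0.0005,"wx":0,"wy":0,"wz":0},{"gripper":0,"dx":0.0015,"dy":0.038,"dz":0.0005,"wx":0,"wy":0,"wz":0}]'
python3 look.py
```

```text
clock: 6.17
eef_pos: [509.9, -70.4, 158.3]
eef_rot: [3.14, -0.001, -0.051]
wrist_force: [-0.9, -7.2, 5.1]
finger_gap: 10.8
finger_force: 50.0
world [515.   20.3 117.2] platform x,y,z [  -0.7 -163.6   -7.1] yaw rel -0.005 sep 86.3 noseY -43.6
t 6.2667 F [0.7 1.2 6.7] M [ 0.23 -0.03 -0.  ] pos [509.9 -69.9 158.2] gap 10.791792747368158
```

```bash
python3 -m inch '[{"gripper":0,"dx":0.0004,"dy":0.006,"dz":0,"wx":0,"wy":0,"wz":0},{"gripper":0,"dx":0.0009,"dy":0.012,"dz":0,"wx":0,"wy":0,"wz":0.1},{"gripper":0,"dx":0.0013,"dy":0.018,"dz":0,"wx":0,"wy":0,"wz":0.2},{"gripper":0,"dx":0.0017,"dy":0.024,"dz":0,"wx":0,"wy":0,"wz":0.2},{"gripper":0,"dx":0.0019,"dy":0.028,"dz":-0.0005,"wx":0,"wy":0,"wz":0.2}]'
python3 look.py
```

```text
clock: 6.68
eef_pos: [511.4, -42.2, 157.1]
eef_rot: [3.141, 0.0, -0.048]
wrist_force: [-0.1, -2.4, -2.4]
finger_gap: 10.5
finger_force: 50.0
world [516.9  48.3 117.7] platform x,y,z [  -0.2 -135.6   -6.6] yaw rel -0.001 sep 86.0 noseY -15.6
t 6.7833 F [-0.4  2.  -3. ] M [ 0.29 -0.12 -0.06] pos [511.1 -41.6 156.6] gap 10.573814931710993
```

```bash
python3 -m inch '[{"gripper":0,"dx":0.0004,"dy":0.008,"dz":-0.0003,"wx":0,"wy":0,"wz":0},{"gripper":0,"dx":0.0008,"dy":0.016,"dz":-0.0005,"wx":0,"wy":0,"wz":0},{"gripper":0,"dx":0.0013,"dy":0.025,"dz":-0.0007,"wx":0,"wy":0,"wz":0},{"gripper":0,"dx":0.0018,"dy":0.034,"dz":-0.0008,"wx":0,"wy":0,"wz":0},{"gripper":0,"dx":0.002,"dy":0.04,"dz":-0.001,"wx":0,"wy":0,"wz":0}]'
python3 look.py
```

```text
clock: 7.2
eef_pos: [513.3, -0.7, 156.1]
eef_rot: [-3.141, 0.0, -0.047]
wrist_force: [-1.2, -2.7, -1.3]
finger_gap: 10.5
finger_force: 50.0
world [518.7  89.7 117.2] platform x,y,z [ -0.4 -94.1  -7.1] yaw rel 0.005 sep 86.2 noseY 25.9
t 7.3 F [-0.1  2.6 -4.1] M [ 0.44 -0.01  0.02] pos [ 5.133e+02 -4.000e-01  1.560e+02] gap 10.548156378208859
```

```bash
python3 -m inch '[{"gripper":0,"dx":0.0004,"dy":0.008,"dz":-0.0001,"wx":0,"wy":0,"wz":0},{"gripper":0,"dx":0.0008,"dy":0.016,"dz":-0.0003,"wx":0,"wy":0,"wz":-0.1},{"gripper":0,"dx":0.0013,"dy":0.025,"dz":-0.0004,"wx":0,"wy":0,"wz":-0.2},{"gripper":0,"dx":0.0018,"dy":0.034,"dz":-0.0005,"wx":0,"wy":0,"wz":-0.2},{"gripper":0,"dx":0.002,"dy":0.04,"dz":-0.0005,"wx":0,"wy":0,"wz":-0.2}]'
python3 look.py
```

```text
clock: 7.72
eef_pos: [515.4, 39.3, 155.6]
eef_rot: [-3.142, -0.0, -0.051]
wrist_force: [-0.3, -3.3, -1.9]
finger_gap: 10.4
finger_force: 50.0
world [520.4 129.5 116.5] platform x,y,z [ -0.7 -54.3  -7.8] yaw rel 0.0 sep 86.3 noseY 65.7
t 7.8167 F [ 0.   2.3 -3.9] M [ 0.42 -0.03  0.  ] pos [515.3  39.5 155.5] gap 10.57463985601536
```

```bash
python3 -m inch '[{"gripper":0,"dx":0.0004,"dy":0.007,"dz":-0.0001,"wx":0,"wy":0,"wz":0},{"gripper":0,"dx":0.0008,"dy":0.014,"dz":-0.0003,"wx":0,"wy":0,"wz":0},{"gripper":0,"dx":0.0013,"dy":0.021,"dz":-0.0004,"wx":0,"wy":0,"wz":0},{"gripper":0,"dx":0.0018,"dy":0.027,"dz":-0.0004,"wx":0,"wy":0,"wz":0},{"gripper":0,"dx":0.002,"dy":0.03,"dz":-0.0004,"wx":0,"wy":0,"wz":0}]'
python3 look.py
```

```text
clock: 8.23
eef_pos: [517.4, 68.9, 155.3]
eef_rot: [3.142, -0.0, -0.051]
wrist_force: [-0.6, -3.8, -0.7]
finger_gap: 11.2
finger_force: 50.0
world [523.2 159.  116.9] platform x,y,z [  0.6 -24.7  -7.4] yaw rel 0.007 sep 86.2 noseY 95.3
t 8.3333 F [ 0.1  3.7 -3. ] M [ 0.65 -0.07 -0.  ] pos [517.4  69.1 155.3] gap 10.638269723355481
```

```bash
python3 -m inch '[{"gripper":0,"dx":0,"dy":0.002,"dz":-0.0001,"wx":0,"wy":0,"wz":0},{"gripper":0,"dx":0,"dy":0.004,"dz":-0.0002,"wx":0,"wy":0,"wz":0},{"gripper":0,"dx":0.0001,"dy":0.006,"dz":-0.0003,"wx":0,"wy":0,"wz":0},{"gripper":0,"dx":0.0002,"dy":0.008,"dz":-0.0003,"wx":0,"wy":0,"wz":0},{"gripper":0,"dx":0.0003,"dy":0.01,"dz":-0.0003,"wx":0,"wy":0,"wz":0}]'
python3 look.py
```

```text
clock: 8.75
eef_pos: [517.8, 77.7, 155.3]
eef_rot: [3.141, -0.001, -0.052]
wrist_force: [-0.3, -4.8, 1.9]
finger_gap: 10.6
finger_force: 50.0
world [523.1 167.9 116.5] platform x,y,z [  0.  -15.8  -7.8] yaw rel 0.001 sep 86.2 noseY 104.2
t 8.85 F [-0.  -3.2  1.8] M [-0.53  0.06  0.01] pos [517.9  78.  155.3] gap 10.7563760546622
```

```bash
python3 -m inch '[{"gripper":0,"dx":0,"dy":0.001,"dz":0,"wx":0,"wy":0,"wz":0},{"gripper":0,"dx":0.0001,"dy":0.002,"dz":0,"wx":0,"wy":0,"wz":0},{"gripper":0,"dx":0.0001,"dy":0.003,"dz":0,"wx":0,"wy":0,"wz":0},{"gripper":0,"dx":0.0002,"dy":0.004,"dz":0,"wx":0,"wy":0,"wz":0},{"gripper":0,"dx":0.0002,"dy":0.005,"dz":0,"wx":0,"wy":0,"wz":0}]'
```

```text
clock: 9.27
eef_pos: [518.0, 82.7, 155.3]
eef_rot: [3.141, -0.001, -0.052]
wrist_force: [0.1, -6.2, 3.1]
finger_gap: 10.5
finger_force: 50.0
```

```bash
python3 -m inch '[{"gripper":0,"dx":0,"dy":0.0006,"dz":0,"wx":0,"wy":0,"wz":0},{"gripper":0,"dx":0,"dy":0.0012,"dz":0,"wx":0,"wy":0,"wz":0},{"gripper":0,"dx":0.0001,"dy":0.0018,"dz":0,"wx":0,"wy":0,"wz":0},{"gripper":0,"dx":0.0001,"dy":0.0024,"dz":0,"wx":0,"wy":0,"wz":0},{"gripper":0,"dx":0.0001,"dy":0.003,"dz":0,"wx":0,"wy":0,"wz":0}]'
```

```text
clock: 9.68
eef_pos: [518.1, 85.6, 155.3]
eef_rot: [3.141, -0.001, -0.052]
wrist_force: [-0.1, -6.7, 2.8]
finger_gap: 10.9
finger_force: 50.0
```

```bash
python3 -m inch '[{"gripper":0,"dx":0,"dy":0.0005,"dz":0.0001,"wx":0,"wy":0,"wz":0},{"gripper":0,"dx":0,"dy":0.001,"dz":0.0001,"wx":0,"wy":0,"wz":0},{"gripper":0,"dx":0.0001,"dy":0.0015,"dz":0.0001,"wx":0,"wy":0,"wz":0},{"gripper":0,"dx":0.0001,"dy":0.002,"dz":0.0001,"wx":0,"wy":0,"wz":0},{"gripper":0,"dx":0.0001,"dy":0.0025,"dz":0.0001,"wx":0,"wy":0,"wz":0}]'
```

```text
clock: 10.1
eef_pos: [518.2, 88.2, 155.3]
eef_rot: [3.141, -0.0, -0.052]
wrist_force: [-0.2, -6.4, 1.7]
finger_gap: 10.5
finger_force: 50.0
```

```bash
python3 -m inch '[{"gripper":0,"dx":0,"dy":0.0005,"dz":0,"wx":0,"wy":0,"wz":0},{"gripper":0,"dx":0,"dy":0.001,"dz":0,"wx":0,"wy":0,"wz":0},{"gripper":0,"dx":0.0001,"dy":0.0015,"dz":0,"wx":0,"wy":0,"wz":0},{"gripper":0,"dx":0.0001,"dy":0.0015,"dz":0,"wx":0,"wy":0,"wz":0},{"gripper":0,"dx":0.0001,"dy":0.0015,"dz":0,"wx":0,"wy":0,"wz":0}]'
```

```text
clock: 10.52
eef_pos: [518.2, 89.3, 155.3]
eef_rot: [3.14, -0.0, -0.052]
wrist_force: [-1.0, -7.7, 1.8]
finger_gap: 10.8
finger_force: 50.0
```

```bash
python3 -m inch '[{"gripper":0,"dx":0,"dy":0.0003,"dz":0,"wx":0,"wy":0,"wz":0},{"gripper":0,"dx":0,"dy":0.0006,"dz":0,"wx":0,"wy":0,"wz":0},{"gripper":0,"dx":0,"dy":0.0006,"dz":0,"wx":0,"wy":0,"wz":0},{"gripper":0,"dx":0,"dy":0.0006,"dz":0,"wx":0,"wy":0,"wz":0},{"gripper":0,"dx":0,"dy":0.0006,"dz":0,"wx":0,"wy":0,"wz":0}]'; python3 look.py
```

```text
clock: 10.93
eef_pos: [518.2, 89.3, 155.3]
eef_rot: [3.139, -0.0, -0.052]
wrist_force: [-0.3, -11.6, 3.1]
finger_gap: 10.7
finger_force: 50.0
world [523.3 179.8 116.2] platform x,y,z [-0.3 -3.9 -8.1] yaw rel 0.001 sep 86.2 noseY 116.1
t 11.0333 F [ -1.6 -11.8   2.7] M [-2.17  0.23  0.  ] pos [518.2  89.3 155.3] gap 10.83335460687841
```

```bash
python3 -m inch '[{"gripper":0,"dx":0,"dy":0.0002,"dz":0,"wx":0,"wy":0,"wz":0},{"gripper":0,"dx":0,"dy":0.0002,"dz":0,"wx":0,"wy":0,"wz":0},{"gripper":0,"dx":0,"dy":0.0002,"dz":0,"wx":0,"wy":0,"wz":0},{"gripper":0,"dx":0,"dy":0.0002,"dz":0,"wx":0,"wy":0,"wz":0},{"gripper":0,"dx":0,"dy":0.0002,"dz":0,"wx":0,"wy":0,"wz":0}]'
```

```text
clock: 11.45
eef_pos: [518.2, 89.4, 155.3]
eef_rot: [3.139, -0.0, -0.052]
wrist_force: [-1.6, -13.4, 2.7]
finger_gap: 10.8
finger_force: 50.0
```

```bash
python3 -m inch '[{"gripper":0,"dx":0,"dy":-0.0003,"dz":0,"wx":0,"wy":0,"wz":0},{"gripper":0,"dx":0,"dy":-0.0006,"dz":0.0001,"wx":0,"wy":0,"wz":0},{"gripper":0,"dx":0,"dy":-0.0008,"dz":0.0002,"wx":0,"wy":0,"wz":0},{"gripper":0,"dx":0,"dy":-0.0008,"dz":0.0002,"wx":0,"wy":0,"wz":0},{"gripper":0,"dx":0,"dy":-0.0008,"dz":0.0002,"wx":0,"wy":0,"wz":0}]' 10; python3 look.py
```

```text
clock: 11.87
eef_pos: [518.2, 89.4, 155.2]
eef_rot: [3.141, -0.0, -0.052]
wrist_force: [0.2, -7.7, 0.1]
finger_gap: 11.8
finger_force: 10.0
world [523.3 179.8 116.3] platform x,y,z [-0.3 -3.9 -8. ] yaw rel 0.001 sep 86.1 noseY 116.1
t 11.9667 F [ 0.8 -7.1  1. ] M [-1.28 -0.15  0.03] pos [518.2  89.4 155.2] gap 11.895974750691273
```

```bash
python3 -m inch '[{"gripper":0,"dx":0,"dy":-0.0005,"dz":0,"wx":0,"wy":0,"wz":0},{"gripper":1,"dx":0,"dy":-0.0005,"dz":0,"wx":0,"wy":0,"wz":0},{"gripper":1,"dx":0,"dy":-0.0005,"dz":0,"wx":0,"wy":0,"wz":0},{"gripper":1,"dx":0,"dy":-0.0005,"dz":0,"wx":0,"wy":0,"wz":0},{"gripper":1,"dx":0,"dy":-0.0005,"dz":0,"wx":0,"wy":0,"wz":0}]'
python3 -m inch '[{"gripper":0.6,"dx":0,"dy":0,"dz":0.01,"wx":0,"wy":0,"wz":0},{"gripper":0.6,"dx":0,"dy":0,"dz":0.03,"wx":0,"wy":0,"wz":0},{"gripper":0.6,"dx":0,"dy":0,"dz":0.05,"wx":0,"wy":0,"wz":0},{"gripper":0.6,"dx":0,"dy":0,"dz":0.07,"wx":0,"wy":0,"wz":0},{"gripper":0.6,"dx":0,"dy":0,"dz":0.07,"wx":0,"wy":0,"wz":0}]'
python3 look.py; python3 - <<'E'
from h import *
t=manip.camera("top")[185:225,250:310]; s=manip.camera("scene")[195:240,240:310]
o=np.vstack([cv2.resize(cv2.copyMakeBorder(i,0,0,0,70-i.shape[1],0),None,fx=6,fy=6,interpolation=cv2.INTER_CUBIC) for i in(t,s)])
cv2.imwrite("pics/gate1.png",o)
for a in np.arange(1.7,2.31,.1): print(round(a,1),P(112-42*np.cos(a),-131-42*np.sin(a),47).round(1))
E
```

```text
clock: 12.38
eef_pos: [518.1, 89.8, 155.2]
eef_rot: [-3.141, 0.0, -0.051]
wrist_force: [0.3, 0.4, 0.1]
finger_gap: 34.8
finger_force: 0.0
clock: 12.8
eef_pos: [519.4, 89.9, 229.9]
eef_rot: [-3.141, -0.006, -0.051]
wrist_force: [0.3, 0.1, 1.0]
finger_gap: 56.2
finger_force: 0.0
world [523.2 179.7 116.4] platform x,y,z [-0.4 -4.  -7.9] yaw rel 0.0 sep 86.1 noseY 116.0
t 12.9 F [ 0.   1.  -0.9] M [ 0.06 -0.03  0.01] pos [518.3  89.7 226. ] gap 56.434387054600336
1.7 [632.5   5.5 171.3]
1.8 [636.7   6.  171.3]
1.9 [640.8   7.  171.3]
2.0 [644.8   8.3 171.3]
2.1 [648.6  10.1 171.3]
2.2 [652.2  12.2 171.3]
2.3 [655.6  14.7 171.3]
```

View pics/gate1.png

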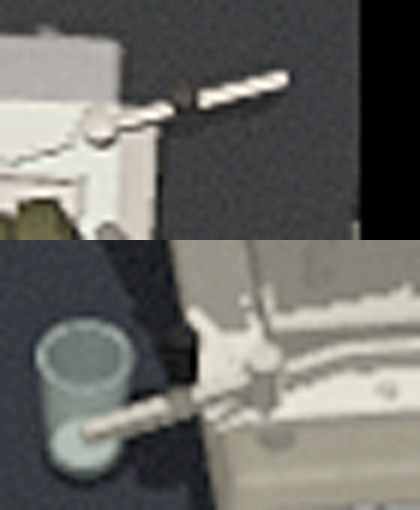

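The knob shows at top crop (185,97) and scene crop (182,347). The arm runs from the pivot (100,125) to the tip (288,78) in the top crop.

```bash
python3 - <<'E'
from h import *
f=lambda u,v,ox,oy:((u+.5)/6-.5+ox,(v+.5)/6-.5+oy)
k,e=tri(f(182,107,240,195),f(185,96,250,185)); print("knob",k.round(1),e.round(1),toP(k).round(1))
for z in(171,184): p=onz("top",*f(185,96,250,185),z); print(p.round(1),toP(p).round(1))
a=toP(onz("top",*f(100,124,250,185),148)); b=toP(onz("top",*f(286,79,250,185),144)); d=b-a
print(a.round(1),b.round(1),np.arctan2(-d[1],-d[0]), np.hypot(*d[:2]))
for q in (toP(k),toP(p)): d=q-[112,-131,0]; print(np.arctan2(-d[1],-d[0]),np.hypot(*d[:2]))
E
```

```text
knob [639.7   5.  176. ] 0.8 [ 124.6 -172.7   51.7]
[640.4   4.7 171. ] [ 125.3 -173.    46.7]
[638.6   4.5 184. ] [ 123.5 -173.3   59.7]
[ 113.3 -132.9   23.7] [ 139.5 -219.7   19.7] 1.864091543738365 90.7316937728031
1.8646686686154381 43.6089589703371
1.8354275525104617 43.85881858250005
```

```bash
python3 -m inch '[{"gripper":0.6,"dx":0.03,"dy":-0.021,"dz":0,"wx":0,"wy":0,"wz":0},{"gripper":0.6,"dx":0.06,"dy":-0.042,"dz":0,"wx":0,"wy":0,"wz":0},{"gripper":0.6,"dx":0.09,"dy":-0.063,"dz":0,"wx":0,"wy":0,"wz":0},{"gripper":0.6,"dx":0.115,"dy":-0.079,"dz":0,"wx":0,"wy":0,"wz":0},{"gripper":0.6,"dx":0.121,"dy":-0.084,"dz":0,"wx":0,"wy":0,"wz":0}]'
python3 -m inch '[{"gripper":0.6,"dx":0,"dy":0,"dz":-0.015,"wx":0,"wy":0,"wz":0},{"gripper":0.6,"dx":0,"dy":0,"dz":-0.032,"wx":0,"wy":0,"wz":0},{"gripper":0.6,"dx":0,"dy":0,"dz":-0.048,"wx":0,"wy":0,"wz":0},{"gripper":0.6,"dx":0,"dy":0,"dz":-0.062,"wx":0,"wy":0,"wz":0},{"gripper":0.6,"dx":0,"dy":0,"dz":-0.067,"wx":0,"wy":0,"wz":0}]' 12
python3 -m inch '[{"gripper":0.6,"dx":0,"dy":0,"dz":0,"wx":0,"wy":0,"wz":0},{"gripper":0.1,"dx":0,"dy":0,"dz":0,"wx":0,"wy":0,"wz":0},{"gripper":0,"dx":0,"dy":0,"dz":0,"wx":0,"wy":0,"wz":0},{"gripper":0,"dx":0,"dy":0,"dz":0,"wx":0,"wy":0,"wz":0},{"gripper":0,"dx":0,"dy":0,"dz":0,"wx":0,"wy":0,"wz":0}]' 12
python3 -m inch '[{"gripper":0,"dx":0,"dy":0,"dz":0,"wx":0,"wy":0,"wz":0},{"gripper":0,"dx":0,"dy":0,"dz":0,"wx":0,"wy":0,"wz":0},{"gripper":0,"dx":0,"dy":0,"dz":0,"wx":0,"wy":0,"wz":0},{"gripper":0,"dx":0,"dy":0,"dz":0,"wx":0,"wy":0,"wz":0},{"gripper":0,"dx":0,"dy":0,"dz":0,"wx":0,"wy":0,"wz":0}]' 12
```

```text
clock: 13.42
eef_pos: [640.9, 3.2, 223.0]
eef_rot: [3.141, 0.003, -0.053]
wrist_force: [0.4, -0.5, 0.2]
finger_gap: 56.4
finger_force: 0.0
clock: 13.83
eef_pos: [637.7, 6.0, 155.1]
eef_rot: [-3.141, 0.005, -0.051]
wrist_force: [0.0, 0.1, -0.5]
finger_gap: 56.7
finger_force: 0.0
clock: 14.25
eef_pos: [639.3, 5.6, 159.0]
eef_rot: [3.142, -0.001, -0.051]
wrist_force: [0.5, 0.4, 0.4]
finger_gap: 33.1
finger_force: 0.0
clock: 14.67
eef_pos: [639.2, 5.7, 158.4]
eef_rot: [-3.141, -0.0, -0.051]
wrist_force: [-0.6, 0.5, 2.2]
finger_gap: 15.7
finger_force: 12.0
```

```bash
python3 - <<'E'
from h import *
f=lambda a:P(112-42*np.cos(a),-131-42*np.sin(a))
L=np.linspace(1.85,-0.0,21)
for i in range(20):
    k=i//5*5; print(round(L[i+1],2),((f(L[i+1])-f(L[k]))/1000).round(4)[:2])
E
```

```text
1.76 [-0.0038 -0.0007]
1.66 [-0.0077 -0.0011]
1.57 [-0.0116 -0.0011]
1.48 [-0.0154 -0.0007]
1.39 [-0.0193  0.    ]
1.3 [-0.0037  0.0011]
1.2 [-0.0074  0.0025]
1.11 [-0.0108  0.0042]
1.02 [-0.0141  0.0063]
0.92 [-0.0172  0.0086]
0.83 [-0.0029  0.0026]
0.74 [-0.0055  0.0055]
0.65 [-0.0078  0.0086]
0.56 [-0.0098  0.0119]
0.46 [-0.0116  0.0154]
0.37 [-0.0014  0.0036]
0.28 [-0.0024  0.0074]
0.19 [-0.0031  0.0112]
0.09 [-0.0035  0.0151]
-0.0 [-0.0035  0.0189]
```

```bash
python3 -m inch '[{"gripper":0,"dx":-0.0038,"dy":-0.0007,"dz":0,"wx":0,"wy":0,"wz":0},{"gripper":0,"dx":-0.0077,"dy":-0.0011,"dz":0,"wx":0,"wy":0,"wz":0},{"gripper":0,"dx":-0.0116,"dy":-0.0011,"dz":0,"wx":0,"wy":0,"wz":0},{"gripper":0,"dx":-0.0154,"dy":-0.0007,"dz":0,"wx":0,"wy":0,"wz":0},{"gripper":0,"dx":-0.0193,"dy":0,"dz":0,"wx":0,"wy":0,"wz":0}]'
python3 -m inch '[{"gripper":0,"dx":-0.0037,"dy":0.0011,"dz":0,"wx":0,"wy":0,"wz":0},{"gripper":0,"dx":-0.0074,"dy":0.0025,"dz":0,"wx":0,"wy":0,"wz":0},{"gripper":0,"dx":-0.0108,"dy":0.0042,"dz":0,"wx":0,"wy":0,"wz":0},{"gripper":0,"dx":-0.0141,"dy":0.0063,"dz":0,"wx":0,"wy":0,"wz":0},{"gripper":0,"dx":-0.0172,"dy":0.0086,"dz":0,"wx":0,"wy":0,"wz":0}]'
```

```text
clock: 15.08
eef_pos: [619.5, 5.0, 158.4]
eef_rot: [3.141, -0.001, -0.052]
wrist_force: [3.3, -5.2, 0.7]
finger_gap: 15.3
finger_force: 12.0
clock: 15.5
eef_pos: [601.1, 11.0, 158.4]
eef_rot: [3.136, 0.003, -0.053]
wrist_force: [-9.9, -22.6, 7.6]
finger_gap: 15.2
finger_force: 12.5
```

```bash
python3 - <<'E'
from h import *
from scipy.optimize import least_squares
p=np.array([[639.2,5.7],[619.5,5.0],[601.1,11.0]])
c=least_squares(lambda c:np.hypot(*(p-c).T)-42,[629,47]).x; print(c,toP([*c,124]),np.hypot(*(p-c).T))
d=p-c; A=[np.arctan2(-(v@ey[:2]),-(v@ex[:2])) for v in d]; print(A)
f=lambda a:c+42*(-np.cos(a)*ex[:2]-np.sin(a)*ey[:2])
L=np.linspace(A[-1],-0.0,11); cmd=np.array([602.9,14.3]); s=manip.read_state(); print(s["eef_pos"],s["wrist_force"])
for i in range(11): print(round(L[i],2),(f(L[i])-cmd).round(1))
E
```

```text
[625.36943982  45.81042682] [ 108.25450675 -132.70586748   -0.3       ] [42.42794757 41.23034394 42.4354984 ]
[np.float64(1.9522419466173144), np.float64(1.4773537775278642), np.float64(1.0113595644822195)]
[601.09092357  11.00219908 158.3567242 ] [ -9.9313352  -22.55970238   7.56835481]
1.01 [-1.6 -2.9]
0.91 [-4.9 -0.3]
0.81 [-8.   2.6]
0.71 [-10.7   5.8]
0.61 [-13.2   9.3]
0.51 [-15.2  13. ]
0.4 [-16.9  16.9]
0.3 [-18.2  21. ]
0.2 [-19.   25.1]
0.1 [-19.5  29.3]
-0.0 [-19.5  33.6]
```

```bash
python3 -m inch '[{"gripper":0,"dx":-0.002,"dy":-0.0025,"dz":0,"wx":0,"wy":0,"wz":0},{"gripper":0,"dx":-0.0045,"dy":-0.0003,"dz":0,"wx":0,"wy":0,"wz":0},{"gripper":0,"dx":-0.0075,"dy":0.0026,"dz":0,"wx":0,"wy":0,"wz":0},{"gripper":0,"dx":-0.0102,"dy":0.0058,"dz":0,"wx":0,"wy":0,"wz":0},{"gripper":0,"dx":-0.0125,"dy":0.0093,"dz":0,"wx":0,"wy":0,"wz":0}]'; python3 -c "
from cell import manip;print(manip.read_state()['moment'])"
```

```text
clock: 15.92
eef_pos: [587.8, 21.0, 158.2]
eef_rot: [3.137, 0.005, -0.053]
wrist_force: [-20.5, -21.1, 11.7]
finger_gap: 13.1
finger_force: 15.0
[-3.85876007  3.6156359  -0.2515043 ]
```

```bash
python3 - <<'E'
from h import *
t=manip.camera("top")[170:300,240:330]; s=manip.camera("scene")[140:270,225:345]
o=np.hstack([cv2.resize(i,None,fx=3.8,fy=3.8,interpolation=cv2.INTER_CUBIC) for i in(t,s)])
cv2.imwrite("pics/gate2.png",o); print(o.shape)
E
```

```text
(494, 798, 3)
```

View pics/gate2.png

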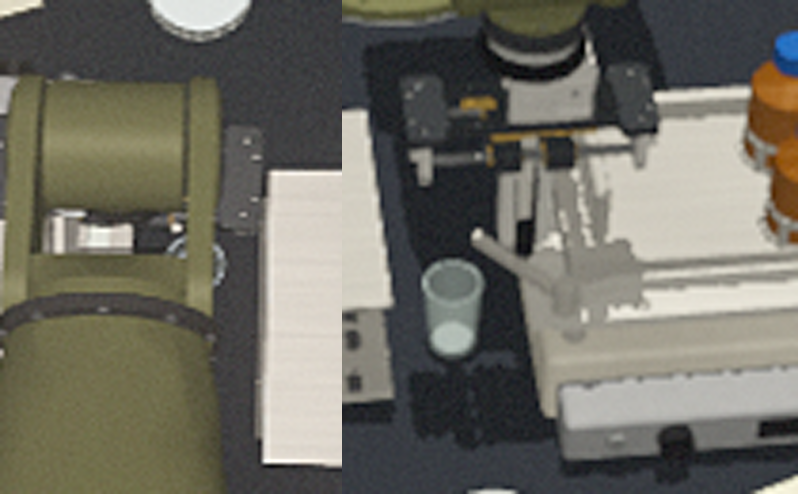

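```bash
python3 - <<'E'
from h import *
b=toP(onz("scene",260.3,202.2,142)); a=toP(onz("scene",283.7,215.5,144)); print(a.round(1),b.round(1))
for c in (a,np.array([112,-132,0])):
    d=b-c; th_=np.arctan2(-d[1],-d[0]); print(th_,np.hypot(*d[:2]))
    for R in(42,44): print(P(c[0]-R*np.cos(th_),c[1]-R*np.sin(th_)).round(1))
s=manip.read_state(); print(s["eef_pos"],s["eef_rot"],s["wrist_force"],s["finger_gap"],s["clock"],s["moment"])
E
```

```text
[ 110.3 -130.4   19.7] [  48.9 -190.    17.7]
0.771799372628724 85.59099082754722
[596.   20.3 124.3]
[594.5  19.  124.3]
0.7438704168700985 85.72638334453472
[596.9  19.5 124.3]
[595.3  18.2 124.3]
[587.30176049  21.42544244 158.22597469] [ 3.13723057  0.0064564  -0.05223002] [-21.1533559  -15.6955797   11.27538688] 13.027662617648387 16.0167 [-2.99811755  3.78935242 -0.2378261 ]
```

The scene crop shows the gate about half shut: pivot at (565,290), tip at (475,235). The knob is being squeezed out of the +x edge of the pads. I'll open the fingers a little, re-centre, and push the knob with the rear finger.

```bash
python3 -m inch '[{"gripper":0.27,"dx":0,"dy":0,"dz":0,"wx":0,"wy":0,"wz":0},{"gripper":0.27,"dx":0.002,"dy":0,"dz":0,"wx":0,"wy":0,"wz":0},{"gripper":0.27,"dx":0.004,"dy":0,"dz":0,"wx":0,"wy":0,"wz":0},{"gripper":0.27,"dx":0.006,"dy":0,"dz":0,"wx":0,"wy":0,"wz":0},{"gripper":0.27,"dx":0.006,"dy":0,"dz":0,"wx":0,"wy":0,"wz":0}]'
python3 - <<'E'
from h import *
for a in (.76,.65,.55,.45,.35,.25,.15,.05,0,-.05):
    k=P(112-42*np.cos(a),-132-42*np.sin(a)); print(a,k[:2].round(1))
s=manip.read_state(); print(s["eef_pos"])
E
```

```text
clock: 16.43
eef_pos: [595.3, 23.1, 157.8]
eef_rot: [3.141, 0.002, -0.051]
wrist_force: [-2.8, -5.7, 0.0]
finger_gap: 25.6
finger_force: 2.4
0.76 [597.3  18.9]
0.65 [594.5  22.6]
0.55 [592.3  26.2]
0.45 [590.5  30. ]
0.35 [589.   33.9]
0.25 [588.  38.]
0.15 [587.4  42.1]
0.05 [587.1  46.3]
0 [587.2  48.4]
-0.05 [587.4  50.5]
[595.33026052  23.09299386 157.83838656]
```

```bash
python3 -m inch '[{"gripper":0.27,"dx":-0.002,"dy":0.0038,"dz":0,"wx":0,"wy":0,"wz":0},{"gripper":0.27,"dx":-0.004,"dy":0.0074,"dz":0,"wx":0,"wy":0,"wz":0},{"gripper":0.27,"dx":-0.006,"dy":0.0112,"dz":0,"wx":0,"wy":0,"wz":0},{"gripper":0.27,"dx":-0.0074,"dy":0.0151,"dz":0,"wx":0,"wy":0,"wz":0},{"gripper":0.27,"dx":-0.0084,"dy":0.0192,"dz":0,"wx":0,"wy":0,"wz":0}]'
```

```text
clock: 16.85
eef_pos: [586.6, 42.5, 157.8]
eef_rot: [3.141, 0.002, -0.051]
wrist_force: [-2.3, -3.7, -0.4]
finger_gap: 25.4
finger_force: 1.8
```

```bash
python3 -m inch '[{"gripper":0.27,"dx":-0.0004,"dy":0.002,"dz":0,"wx":0,"wy":0,"wz":0},{"gripper":0.27,"dx":-0.0006,"dy":0.004,"dz":0,"wx":0,"wy":0,"wz":0},{"gripper":0.27,"dx":-0.0008,"dy":0.006,"dz":0,"wx":0,"wy":0,"wz":0},{"gripper":0.27,"dx":-0.0008,"dy":0.0075,"dz":0,"wx":0,"wy":0,"wz":0},{"gripper":0.27,"dx":-0.0008,"dy":0.009,"dz":0,"wx":0,"wy":0,"wz":0}]'
```

```text
clock: 17.27
eef_pos: [586.9, 51.8, 158.2]
eef_rot: [-3.142, 0.0, -0.051]
wrist_force: [-1.4, -1.6, -0.0]
finger_gap: 25.3
finger_force: 1.1
```

```bash
python3 -m inch '[{"gripper":0.27,"dx":0,"dy":0.0005,"dz":0,"wx":0,"wy":0,"wz":0},{"gripper":0.27,"dx":0,"dy":0.001,"dz":0,"wx":0,"wy":0,"wz":0},{"gripper":0.27,"dx":0,"dy":0.0015,"dz":0,"wx":0,"wy":0,"wz":0},{"gripper":0.27,"dx":0,"dy":0.0015,"dz":0,"wx":0,"wy":0,"wz":0},{"gripper":0.27,"dx":0,"dy":0.0015,"dz":0,"wx":0,"wy":0,"wz":0}]'
```

```text
clock: 17.68
eef_pos: [587.0, 53.3, 158.3]
eef_rot: [-3.141, -0.0, -0.051]
wrist_force: [-1.6, -1.5, -0.2]
finger_gap: 25.6
finger_force: 0.6
```

```bash
python3 -m inch '[{"gripper":0.27,"dx":0,"dy":0.0004,"dz":0,"wx":0,"wy":0,"wz":0},{"gripper":0.27,"dx":0,"dy":0.0008,"dz":0,"wx":0,"wy":0,"wz":0},{"gripper":0.27,"dx":0,"dy":0.0012,"dz":0,"wx":0,"wy":0,"wz":0},{"gripper":0.27,"dx":0,"dy":0.0015,"dz":0,"wx":0,"wy":0,"wz":0},{"gripper":0.27,"dx":0,"dy":0.0015,"dz":0,"wx":0,"wy":0,"wz":0}]'
```

```text
clock: 18.1
eef_pos: [587.0, 53.5, 158.2]
eef_rot: [3.14, -0.0, -0.052]
wrist_force: [-1.5, -10.0, 0.2]
finger_gap: 25.6
finger_force: 4.9
```

```bash
python3 -m inch '[{"gripper":0.27,"dx":0,"dy":0.0004,"dz":0,"wx":0,"wy":0,"wz":0},{"gripper":0.27,"dx":0,"dy":0.0008,"dz":0,"wx":0,"wy":0,"wz":0},{"gripper":0.27,"dx":0,"dy":0.0012,"dz":0,"wx":0,"wy":0,"wz":0},{"gripper":0.27,"dx":0,"dy":0.0012,"dz":0,"wx":0,"wy":0,"wz":0},{"gripper":0.27,"dx":0,"dy":0.0012,"dz":0,"wx":0,"wy":0,"wz":0}]'; python3 look.py
```

```text
clock: 18.52
eef_pos: [587.0, 53.7, 158.2]
eef_rot: [3.138, -0.0, -0.052]
wrist_force: [-1.4, -14.9, -0.2]
finger_gap: 25.9
finger_force: 8.2
world [523.2 179.7 116.4] platform x,y,z [-0.4 -4.  -7.9] yaw rel 0.0 sep 86.1 noseY 116.0
t 18.6167 F [ -0.9 -16.2  -0.6] M [-2.99  0.29 -0.05] pos [587.   53.7 158.2] gap 25.32440984051215
```

```bash
python3 -m inch '[{"gripper":0.27,"dx":0,"dy":-0.002,"dz":0,"wx":0,"wy":0,"wz":0},{"gripper":0.27,"dx":0,"dy":-0.004,"dz":0,"wx":0,"wy":0,"wz":0},{"gripper":0.27,"dx":0,"dy":-0.0065,"dz":0,"wx":0,"wy":0,"wz":0},{"gripper":0.27,"dx":0,"dy":-0.0065,"dz":0.005,"wx":0,"wy":0,"wz":0},{"gripper":0.27,"dx":0,"dy":-0.0065,"dz":0.015,"wx":0,"wy":0,"wz":0}]'
python3 -m inch '[{"gripper":0.27,"dx":0,"dy":0,"dz":0.02,"wx":0,"wy":0,"wz":0},{"gripper":0.27,"dx":0,"dy":0,"dz":0.05,"wx":0,"wy":0,"wz":0},{"gripper":0.27,"dx":0,"dy":-0.03,"dz":0.08,"wx":0,"wy":0,"wz":0},{"gripper":0.27,"dx":-0.02,"dy":-0.06,"dz":0.09,"wx":0,"wy":0,"wz":0},{"gripper":0.27,"dx":-0.04,"dy":-0.09,"dz":0.09,"wx":0,"wy":0,"wz":0}]'
python3 -m inch '[{"gripper":0.27,"dx":-0.02,"dy":-0.03,"dz":0,"wx":0,"wy":0,"wz":0},{"gripper":0.27,"dx":-0.04,"dy":-0.06,"dz":0,"wx":0,"wy":0,"wz":0},{"gripper":0.27,"dx":-0.06,"dy":-0.09,"dz":0,"wx":0,"wy":0,"wz":0},{"gripper":0.27,"dx":-0.08,"dy":-0.12,"dz":0,"wx":0,"wy":0,"wz":0},{"gripper":0.27,"dx":-0.08,"dy":-0.13,"dz":0,"wx":0,"wy":0,"wz":0}]'
python3 look.py; python3 - <<'E'
from h import *
t=manip.camera("top")[180:305,150:290]; s=manip.camera("scene")[140:260,225:395]
o=np.hstack([cv2.resize(i,(int(i.shape[1]*480/i.shape[0]*.66),int(480*.66)),interpolation=cv2.INTER_CUBIC) for i in(t,s)])
cv2.imwrite("pics/fin.png",o); print(o.shape)
E
```

```text
clock: 19.03
eef_pos: [586.5, 49.5, 172.9]
eef_rot: [-3.141, 0.002, -0.051]
wrist_force: [-0.7, -0.3, 0.7]
finger_gap: 25.1
finger_force: 0.0
clock: 19.45
eef_pos: [547.4, -41.2, 267.2]
eef_rot: [3.141, -0.006, -0.05]
wrist_force: [0.7, -0.1, 0.1]
finger_gap: 25.5
finger_force: 0.0
clock: 19.87
eef_pos: [464.7, -173.2, 264.8]
eef_rot: [3.14, -0.001, -0.053]
wrist_force: [0.2, 0.8, 0.3]
finger_gap: 25.3
finger_force: 0.0
world [523.3 179.7 116.4] platform x,y,z [-0.3 -4.  -7.9] yaw rel 0.0 sep 86.1 noseY 116.0
t 19.9667 F [-0.4 -0.5 -0.1] M [ 0.06 -0.06  0.04] pos [ 466.8 -171.8  264.3] gap 25.27812901045568
(316, 802, 3)
```

View pics/fin.png

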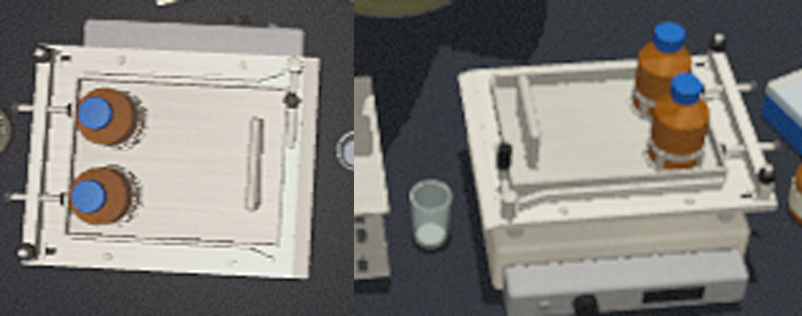

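The last view shows the tray lying between the guides with its nose on both stop tips. The gate is shut behind its tail, from (294,65) to (291,145), parallel to the entry edge. The arm is clear, so I hand in.

```bash
python3 -c "
from cell import manip;print(manip.sign_off())"
```

```text
the job is handed in; nothing more can be done
None
```

The tray lies between the guides against the stops, the gate is shut behind its tail, the arm is clear, and the job was handed in at about 20 s. The push on the stops was estimated from the wrist force at 5 to 8 N, and the hand-in returned no verdict.

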